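# Switch on the wheel's interlocked control box

### The arm

A 6-joint arm with a two-finger parallel gripper is mounted at the origin on the work surface. World frame = base frame: x ahead of the robot, y to its left, z up, the work surface at z = 0. Lengths are in mm, angles in rad, forces in N, time in s.
With the tool pointing down it reaches from about 400 to 825 mm from the base axis. Payload 7 kg.
Tool frame: the origin (TCP) lies at the very end of the fingers, on their centre line; the grasp point (between the pads) lies 19 mm behind it; z points along the fingers, y is the line along which they close (so a half turn about z gives the same grasp; the last joint's range is limited). The gripper opens to 85 mm and grips with 20 to 120 N. Pads are 22 mm wide; open, the fingers measure 114 mm over their backs; the gripper's body (76 mm by 85 mm) begins 54 mm behind the grasp point. The pads swing forward as they close: fully open they stand 13 mm farther back than shut.
Start: joints at [-0.826, 0.359, 0.012, 0, -1.224, -0.288], TCP at [297.699, -605.781, 231.302] pointing down, gripper open.
Joint ranges: [-3.07, 3.07], [-1.43, 2.12], [-1.02, 1.25], [-3.03, 1.67], [-3.05, -0], [-3.03, 3.03]. Speed limits (rad/s): [2.39, 2.39, 3.01, 3.14, 3.14, 3.14].

### API

Orientations are given as [roll, pitch, yaw] about the fixed x, y, z axes, in that order (R = Rz(yaw) Ry(pitch) Rx(roll)).
In Python, from rig import read_state, viewer, order gives the robot as it stands. The module is installed in compiled form; this text tells all that it offers.
- The arm moves only by the shell command python3 -m jog 'ROWS' [FORCE]. ROWS is a JSON object of lists of equal length, an entry for each row: "dr": the turn, a rotation vector about the world's x, y, z each as a share of 45 degrees, from -1 to 1, a list of three; "linear": the shift along the world's x, y, z each as a share of 0.4 m, from -1 to 1, a list of three; "hand": the opening, from 0 (shut) to 1 (fully open). In form: {"dr": [[wx, wy, wz], ...], "linear": [[x, y, z], ...], "hand": [hand, ...]}. A call has 1 to 12 rows; each row shifts and turns the commanded pose from where the row before left it; what a row does not reach is not made up. A row lasts 1/8 s, in which the tool goes at most 62.5 mm and 10.7 degrees, less where a joint would pass 70% of its speed; a pose out of reach is approached as far as the arm can. A call with a number of a shift or a turn outside -1 to 1 is refused whole. A call with a gripper value outside its range is refused whole. The fingers move at their own pace and stop on an object; FORCE is the grip in N (left out, the last holds). Time passes only in rows, so rows that do not move let the fingers close. It gives the time, the measured TCP pose, the force, the opening and the grip force at its end, in the units of the state.
- read_state(): the state, without advancing time (a new reading comes with each control period).
- viewer.read_camera(name): name is "side" or "top"; returns a dict with "image" (480x640x3 uint8, red, green, blue), "vfov" (degrees; the focal length in pixels is half the picture's height over the tangent of half this angle, whatever the lens; pixels are square), "cx", "cy" (the principal point, pixels), "extrinsics" (4x4, takes a point from world to camera coordinates). Camera axes: x right, y down, z forward; pixel columns grow to the right and rows downward; lengths in mm; the calibration is good to about 2 mm. A picture is of the moment at which its call begins. There is no depth.
- order.finish_job(): hands the job in; it is judged then, once.
The state is a dict: "clock": time; "joint_pos": joint angles; "joint_velocities": joint speeds; "tau": joint torques, N m; "eef_pos": TCP position; "tool_rot": TCP orientation; "ft_force": force on the tool from outside, world axes, zero at the start; "torque": the same for the moment, N m; "finger_gap": finger opening in mm; "grasp_force": force on a finger pad.
Only numpy, scipy, OpenCV 4.12 (cv2) and the standard library are available. Lean on these libraries where they do the work, as an engineer would, in place of code of your own. Each camera call takes 0.05 s, during which the arm holds its last target. There are 200 camera calls.

### The job

On the control box of the potter's wheel, turn the long isolator handle clockwise (seen from above) until it bears fully home on its inner stop, which lies at a different angle on each box and has to be felt; that frees the short selector lever, which you then turn clockwise until it too bears on its stop. Work gently: never force either one against its stop or against the interlock. Leave both set, let go, and do not disturb the bowl, jar and wooden rib standing around the box.

Things in the scene. Friction and masses are not known exactly. Their poses are not given: they have to be found in the camera images.
- box: Grey painted steel control box, fixed to the table, 180 (x) x 300 (y) x 90 high. Origin: centre of its underside; z up; -x is its front, towards the robot; +y is the isolator's half, -y the selector's half. Its lid is at z = 90 mm. The interlock and the stops are hidden inside. Both handles stand on the lid and turn about vertical axes.
- isolator_pivot (a point): Point on the isolator's vertical turning axis, at the lid (z = 90 mm), 60 mm to +y of the box's centre.
- isolator_handle: The isolator: the longer handle. A flat dark steel arm (14 wide, its top 17 above the lid) that ends in an upright round black grip, 18 in diameter, centred 65 mm from the axis, from 10 to 66 mm above the lid. Origin on the turning axis at the lid; its x axis runs along the arm to the grip, z up.
- isolator_handle_grip (a point): Centre line of the round grip, 48 mm above the lid, 65 mm from the axis. The handle turns with an even drag of about 2 N felt here and stays where it is left.
- isolator (a joint): Isolator angle, rad, growing clockwise seen from above. At 0 its arm points 2.97 rad counterclockwise from the box's +x (nearly to the front). Starts at 0 to 0.2; its stop lies somewhere from 0.8 to 1.8, shown nowhere, to be felt: a sprung buffer, about 7 N per mm at the grip past first touch. Home = resting on it; over 0.04 short, the selector may stay locked. 5 to 10 N over the drag is plenty.
- selector_pivot (a point): Point on the selector's vertical turning axis, at the lid (z = 90 mm), 60 mm to -y of the box's centre.
- selector_lever: The selector: the shorter lever. A flat dark steel arm (14 wide, its top 17 above the lid) that ends in an upright flat-sided black grip, 26 along the arm by 16 across it, centred 45 mm from the axis, from 10 to 66 mm above the lid. Origin on the turning axis at the lid; its x axis runs along the arm to the grip, z up.
- selector_lever_grip (a point): Middle of the flat-sided grip, 48 mm above the lid, 45 mm from the axis. Once free, the lever turns with an even drag of about 2 N felt here and stays where it is left.
- selector (a joint): Selector angle, rad, growing clockwise seen from above. At 0, its start, its arm points 4.45 rad counterclockwise from the box's +x (roughly to -y). Locked until the isolator is home: after 0.03 of play it springs back, about 6 N per mm at the grip. Once free it turns to a sprung stop, touched at 1.15, about 4 N per mm. Once turned it locks the isolator (about 0.07 of play).
- bowl: Bystander: loose clay-coloured bowl, 120 across, 65 high, standing beside the box's +y end. Origin: centre of its underside.
- jar: Bystander: loose jar with a steel cap, 68 across, 100 high, standing beside the box's -y end. Origin: centre of its underside.
- rib: Bystander: loose flat wooden shaping rib, 60 x 110 x 8, lying behind the box (+x side). Origin: centre of its underside.

How it is judged (in metres and radians):
On the way, in this order (a step that is already met when the one before it is completed fails the run):
1. the isolator is turned (over 0.74 rad) while the selector is still at its start (value of joint isolator above 0.74 rad and value of joint selector below 0.15 rad), for 0.2 s.
2. the selector is turned to its stop (over 1.08 rad) (value of joint selector above 1.08 rad), for 0.2 s.
At the end, for the whole second after the job is handed in: The isolator stays set (joint over 0.7 rad, in practice within its play of its own stop, since the selector cannot otherwise turn) and the selector is on its stop (joint over 1.08 rad); both at rest (under 0.05 rad/s) and let go (value of joint isolator above 0.7 rad and value of joint selector above 1.08 rad and velocity of joint isolator between -0.05 and 0.05 rad/s and velocity of joint selector between -0.05 and 0.05 rad/s); the robot touches nothing.
It fails at once if the isolator or the selector is forced against its stop or the interlock with more than 30 N inside (some 20 to 25 N at the grip) (contact force between any of isolator_handle, selector_lever and box above 30 N).
It fails at once if the bowl, jar or rib is pushed more than 20 mm (distance of any of bowl, jar, rib from where it was at the start of the episode above 0.02 m).
It also fails if it takes over 72 s, if anything falls off the work surface, if the arm or the gripper's body presses on something with over 40 N, if the wrist force passes 120 N, or if a joint passes its speed limit or range.

## Working session

There is one attempt and no reset: what is moved stays moved. The work goes in short steps, Python scripts to look and compute and a shell command to move; the robot and the scene stay as the last step left them, time stands still between calls to the robot, and variables do not carry over. Pictures are saved under pics/ and viewed, at most 10 in all, crops included, and the job is handed in when it is done.

```bash
mkdir -p pics
python3 - <<'E'
from rig import read_state, viewer
import cv2,numpy as np
s=read_state()
print(s)
for n in("top","side"):
    c=viewer.read_camera(n); cv2.imwrite(f"pics/{n}0.png",c["image"][:,:,::-1])
    print(n,c["vfov"],c["cx"],c["cy"],np.round(c["extrinsics"],4).tolist())
E
```

```text
{'clock': 0.0, 'joint_pos': array([-8.25913656e-01,  3.59358309e-01,  1.10714159e-02, -3.53065072e-04,
       -1.22410174e+00, -2.88108800e-01]), 'joint_velocities': array([ 0.00085911,  0.00080861,  0.00054144, -0.00083073,  0.00078062,
       -0.00111092]), 'tau': array([-3.37554466e-04, -5.83319199e+01,  2.93414998e+01,  6.93659708e+00,
       -6.04081317e-03, -1.71828282e-05]), 'eef_pos': array([ 297.4842433 , -605.37764223,  230.38710297]), 'tool_rot': array([ 3.13997166e+00, -1.34255898e-04, -2.68493891e+00]), 'ft_force': array([ 0.35881963, -0.02381066, -0.17240553]), 'torque': array([-0.02780666, -0.03159641, -0.02576718]), 'grasp_force': 0.0, 'finger_gap': 85.5832714276923}
top 57.23042591714826 314.9456938394941 240.16928805937275 [[0.0088, -0.9999, 0.0063, 37.4661], [-0.9802, -0.0099, -0.1977, 640.9135], [0.1977, -0.0044, -0.9802, 902.2285], [0.0, 0.0, 0.0, 1.0]]
side 57.237072597946 327.10384453588557 241.04488677397086 [[-0.7394, -0.6732, -0.0096, 489.344], [-0.2964, 0.3383, -0.8932, 290.6772], [0.6045, -0.6576, -0.4496, 452.5949], [0.0, 0.0, 0.0, 1.0]]
```

View pics/top0.png

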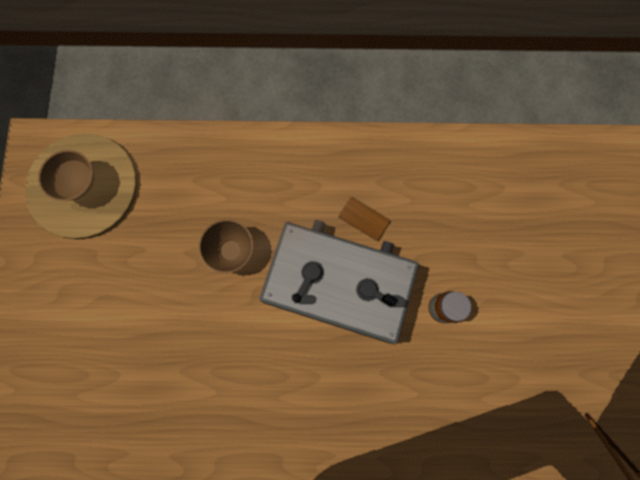

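View pics/side0.png

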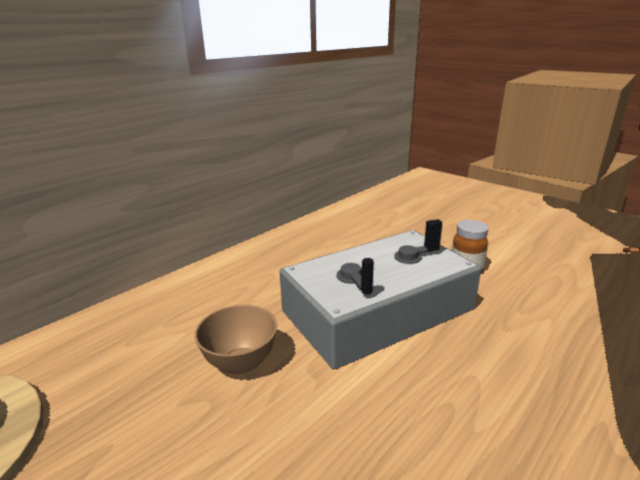

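The top view shows the lid corners at about (289,223), (418,263), (262,299) and (397,342). The pivots are near (313,271) and (368,289), and the grips near (297,298) and (389,300). In the side view the grips are at (367,275) and (433,235). I'll enlarge both to read them more closely.

```bash
python3 - <<'E'
import cv2,numpy as np
a=cv2.imread("pics/top0.png")[210:350,250:430]; a=cv2.resize(a,None,fx=4,fy=4,interpolation=cv2.INTER_CUBIC)
cv2.imwrite("pics/top0c.png",cv2.convertScaleAbs(a,alpha=1.6,beta=10))
E
cat > h.py <<'E'
import numpy as np
from rig import read_state, viewer
V={"top":(57.23042591714826,314.9457,240.1693,[[0.0088,-0.9999,0.0063,37.4661],[-0.9802,-0.0099,-0.1977,640.9135],[0.1977,-0.0044,-0.9802,902.2285]]),
"side":(57.237072597946,327.1038,241.0449,[[-0.7394,-0.6732,-0.0096,489.344],[-0.2964,0.3383,-0.8932,290.6772],[0.6045,-0.6576,-0.4496,452.5949]])}
def back(n,u,v,z):
    f,cx,cy,E=V[n];f=240/np.tan(np.radians(f/2));E=np.array(E);R,t=E[:,:3],E[:,3]
    o=-R.T@t;d=R.T@np.array([(u-cx)/f,(v-cy)/f,1]);return (o+d*(z-o[2])/d[2])
def proj(n,p):
    f,cx,cy,E=V[n];f=240/np.tan(np.radians(f/2));E=np.array(E);q=E[:,:3]@p+E[:,3];return q[:2]/q[2]*f+[cx,cy]
E
python3 - <<'E'
from h import *
for p in[(289,223,90),(418,263,90),(262,299,90),(397,342,90),(297,298,156),(389,300,156)]:print(p,back("top",*p).round(1))
for p in[(367.5,261,156),(433,222,156)]:print(p,back("side",*p).round(1))
E
```

```text
(289, 223, 90) [672.4  99.8  90. ]
(418, 263, 90) [ 588.2 -174.9   90. ]
(262, 299, 90) [509.4 152.5  90. ]
(397, 342, 90) [ 424.8 -125.8   90. ]
(297, 298, 156) [507.7  77.6 156. ]
(389, 300, 156) [ 505.5 -100.1  156. ]
(367.5, 261, 156) [506.6  81.6 156. ]
(433, 222, 156) [ 505.9 -100.8  156. ]
```

View pics/top0c.png

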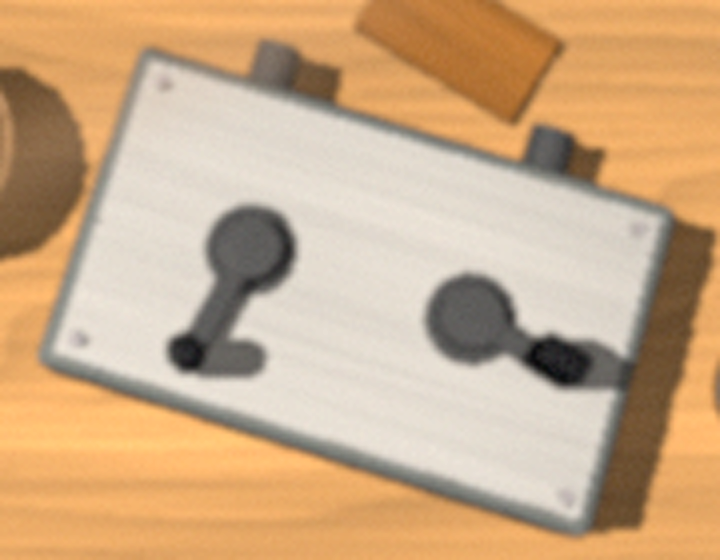

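Run:
```python
from h import *
C=np.array([back("top",u,v,90)[:2] for u,v in[(287,222.5),(417,263.3),(261.3,300),(396.3,342.5)]])
print(C.mean(0)); d=C[0]-C[1]+C[2]-C[3]; print("yaw",np.arctan2(-d[0],d[1]))
for z in(100,107):
  i,s=back("top",312.5,272,z)[:2],back("top",367.5,289.2,z)[:2]
  print(z,i,s,np.linalg.norm(i-s),np.arctan2(-(i-s)[0],(i-s)[1]),(i+s)/2)
yaw=-.295
i=back("top",312.5,272,105)[:2];s=back("top",367.5,289.2,105)[:2]
for g,p,a0 in(((507,79.5),i,2.97),((505.7,-100.4),s,4.45)):
  e=np.array(g)-p; print("arm",np.hypot(*e),"joint",(a0+yaw-np.arctan2(e[1],e[0])+3.14)%6.283-3.14)
```

```text
[548.01309971  -9.7647126 ]
yaw -0.296413375595855
100 [565.58443528  48.1825686 ] [530.92486467 -65.86947149] 119.20215469215324 -0.29502414694552287 [548.25464997  -8.84345144]
107 [564.6924764   48.17945327] [530.29927289 -64.99606958] 118.28605758647838 -0.295024146945523 [547.49587465  -8.40830816]
arm 65.86966672828409 joint 0.02891601587289161
arm 43.00907897784001 joint 0.05675934152486084
```

Box centre is about (548,-9) with yaw -0.296, and the isolator grip is at about (508,79). The arm lengths (65.9 and 43) and the pivot spacing (119) agree with the data given. Moving above the isolator grip.

```bash
python3 -m jog '{"dr":[[0,0,0.23],[0,0,0.23],[0,0,0.23],[0,0,0.23],[0,0,0.23],[0,0,0.23],[0,0,0.23],[0,0,0.23],[0,0,0.23],[0,0,0.23],[0,0,0.23],[0,0,0.23]],"linear":[[0.044,0.143,0],[0.044,0.143,0],[0.044,0.143,0],[0.044,0.143,0],[0.044,0.143,0],[0.044,0.143,0],[0.044,0.143,0],[0.044,0.143,0],[0.044,0.143,0],[0.044,0.143,0],[0.044,0.143,0],[0.044,0.143,0]],"hand":[1,1,1,1,1,1,1,1,1,1,1,1]}' 20; python3 -m jog '{"dr":[[0,0,0.0],[0,0,0]],"linear":[[0,0,0],[0,0,0]],"hand":[0.6,0.6]}' 20; python3 -c "
from rig import read_state as r;print(r()['joint_pos'])"
```

```text
clock: 1.6
eef_pos: [508.9, 82.6, 231.3]
tool_rot: [-3.142, 0.0, -0.511]
ft_force: [1.0, -0.8, 0.9]
finger_gap: 85.1
grasp_force: 0.0
clock: 1.85
eef_pos: [508.4, 80.6, 230.8]
tool_rot: [3.141, 0.001, -0.517]
ft_force: [-0.1, -0.3, 0.5]
finger_gap: 52.3
grasp_force: 0.0
[ 5.38969428e-01  9.48555470e-02 -3.35889915e-01 -1.74782266e-04
 -1.14132251e+00  5.14646522e-01]
```

```bash
cat > chk.py <<'E'
# tangential load on the tool about a pivot; exit 1 above the limit.  args: i|s limit
import sys
from h import *
P={"i":(565.5,48.1),"s":(530.5,-66.7)}[sys.argv[1]]
s=read_state();e=s["eef_pos"][:2]-P;a=np.arctan2(e[1],e[0]);t=np.array([np.sin(a),-np.cos(a)])
F=-s["ft_force"][:2]@t; off={"i":2.97,"s":4.45}[sys.argv[1]]-.296
print("joint %.3f r %.1f Ft %.1f Fr %.1f Fz %.1f yawerr %.2f gap %.1f grip %.1f t %.2f"%((off-a+3.14)%6.283-3.14,np.hypot(*e),F,-s["ft_force"][:2]@e/np.hypot(*e),s["ft_force"][2],(s["tool_rot"][2]-a+1.57)%np.pi-1.57,s["finger_gap"],s["grasp_force"],s["clock"]))
sys.exit(F>float(sys.argv[2]))
E
python3 -m jog '{"dr":[[0,0,0.03],[0,0,0],[0,0,0],[0,0,0],[0,0,0],[0,0,0]],"linear":[[0,0,-0.055],[0,0,-0.055],[0,0,-0.055],[0,0,-0.055],[0,0,-0.055],[0,0,0]],"hand":[0.6,0.6,0.6,0.6,0.6,0.6]}' 20; python3 -m jog '{"dr":[[0,0,0.0],[0,0,0],[0,0,0]],"linear":[[0,0,0],[0,0,0],[0,0,0]],"hand":[0.27,0.27,0.27]}' 20;python3 chk.py i 5
python3 - <<'E'
from h import *
import cv2
for n,(u,v) in{"top":(297,290),"side":(367,260)}.items():
    c=viewer.read_camera(n)["image"][v-60:v+60,u-80:u+80,::-1]
    cv2.imwrite(f"pics/{n}1.png",cv2.resize(c,None,fx=4,fy=4,interpolation=cv2.INTER_CUBIC))
E
```

```text
clock: 2.6
eef_pos: [507.6, 78.8, 120.2]
tool_rot: [3.139, 0.002, -0.496]
ft_force: [-1.1, 0.6, -0.4]
finger_gap: 51.2
grasp_force: 0.0
clock: 2.98
eef_pos: [509.2, 80.7, 122.0]
tool_rot: [-3.141, -0.001, -0.494]
ft_force: [0.5, 0.2, -0.1]
finger_gap: 23.1
grasp_force: 0.0
joint 0.057 r 65.0 Ft -0.4 Fr 0.4 Fz -0.1 yawerr 0.03 gap 23.1 grip 0.0 t 2.98False
```

View pics/side1.png

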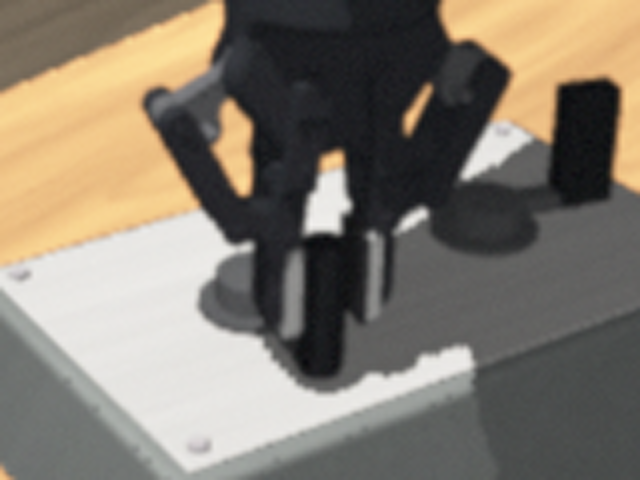

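The grip (crop x≈325) stands between the two pads (x≈290 and x≈375), caged with about 5 mm of play. Next I'll work out the arc steps.

Run:
```python
import numpy as np
a=lambda q:65*np.array([np.cos(2.674-q),np.sin(2.674-q)])
for q in np.arange(.05,.7,.1): print("%.2f"%q,((a(q+.1)-a(q))/400).round(4))
for q in np.arange(.65,1.86,.1): print("%.3f"%q,((a(q+.05+.0125)-a(q+.05-.0125))/400).round(4))
```

```text
0.05 [0.0087 0.0137]
0.15 [0.0101 0.0128]
0.25 [0.0113 0.0117]
0.35 [0.0124 0.0105]
0.45 [0.0134 0.0092]
0.55 [0.0142 0.0078]
0.65 [0.0149 0.0064]
0.650 [0.0037 0.0016]
0.750 [0.0039 0.0012]
0.850 [0.004  0.0008]
0.950 [0.004  0.0004]
1.050 [0.0041 0.    ]
1.150 [ 0.004  -0.0004]
1.250 [ 0.004  -0.0008]
1.350 [ 0.0039 -0.0012]
1.450 [ 0.0037 -0.0016]
1.550 [ 0.0036 -0.0019]
1.650 [ 0.0034 -0.0023]
1.750 [ 0.0031 -0.0026]
1.850 [ 0.0028 -0.0029]
```

```bash
python3 -m jog '{"dr":[[0,0,-0.064],[0,0,-0.064],[0,0,0]],"linear":[[0.0044,0.0069,0],[0.0044,0.0069,0],[0,0,0]],"hand":[0.27,0.27,0.27]}' >/dev/null && python3 chk.py i 7 &&
python3 -m jog '{"dr":[[0,0,-0.064],[0,0,-0.064],[0,0,0]],"linear":[[0.005,0.0064,0],[0.005,0.0064,0],[0,0,0]],"hand":[0.27,0.27,0.27]}' >/dev/null && python3 chk.py i 7 &&
python3 -m jog '{"dr":[[0,0,-0.064],[0,0,-0.064],[0,0,0]],"linear":[[0.0056,0.0059,0],[0.0056,0.0059,0],[0,0,0]],"hand":[0.27,0.27,0.27]}' >/dev/null && python3 chk.py i 7 &&
python3 -m jog '{"dr":[[0,0,-0.064],[0,0,-0.064],[0,0,0]],"linear":[[0.0062,0.0052,0],[0.0062,0.0052,0],[0,0,0]],"hand":[0.27,0.27,0.27]}' >/dev/null && python3 chk.py i 7 &&
python3 -m jog '{"dr":[[0,0,-0.064],[0,0,-0.064],[0,0,0]],"linear":[[0.0067,0.0046,0],[0.0067,0.0046,0],[0,0,0]],"hand":[0.27,0.27,0.27]}' >/dev/null && python3 chk.py i 7 &&
python3 -m jog '{"dr":[[0,0,-0.064],[0,0,-0.064],[0,0,0]],"linear":[[0.0071,0.0039,0],[0.0071,0.0039,0],[0,0,0]],"hand":[0.27,0.27,0.27]}' >/dev/null && python3 chk.py i 7
```

```text
joint 0.156 r 65.4 Ft 0.3 Fr 0.0 Fz 0.5 yawerr 0.03 gap 23.1 grip 0.1 t 3.45False
```

```bash
sed -i 's/sys.exit(F>float(sys.argv\[2\]))/sys.exit(int(F>float(sys.argv[2])))/' chk.py
python3 -m jog '{"dr":[[0,0,-0.064],[0,0,-0.064],[0,0,0]],"linear":[[0.005,0.0064,0],[0.005,0.0064,0],[0,0,0]],"hand":[0.27,0.27,0.27]}' >/dev/null && python3 chk.py i 7 &&
python3 -m jog '{"dr":[[0,0,-0.064],[0,0,-0.064],[0,0,0]],"linear":[[0.0056,0.0059,0],[0.0056,0.0059,0],[0,0,0]],"hand":[0.27,0.27,0.27]}' >/dev/null && python3 chk.py i 7 &&
python3 -m jog '{"dr":[[0,0,-0.064],[0,0,-0.064],[0,0,0]],"linear":[[0.0062,0.0052,0],[0.0062,0.0052,0],[0,0,0]],"hand":[0.27,0.27,0.27]}' >/dev/null && python3 chk.py i 7 &&
python3 -m jog '{"dr":[[0,0,-0.064],[0,0,-0.064],[0,0,0]],"linear":[[0.0067,0.0046,0],[0.0067,0.0046,0],[0,0,0]],"hand":[0.27,0.27,0.27]}' >/dev/null && python3 chk.py i 7 &&
python3 -m jog '{"dr":[[0,0,-0.064],[0,0,-0.064],[0,0,0]],"linear":[[0.0071,0.0039,0],[0.0071,0.0039,0],[0,0,0]],"hand":[0.27,0.27,0.27]}' >/dev/null && python3 chk.py i 7
```

```text
joint 0.253 r 65.4 Ft 0.7 Fr -0.7 Fz 0.9 yawerr 0.03 gap 23.1 grip 0.3 t 3.83
joint 0.352 r 65.5 Ft 1.0 Fr -0.1 Fz -0.3 yawerr 0.03 gap 23.0 grip 0.4 t 4.20
joint 0.450 r 65.5 Ft 1.4 Fr -0.1 Fz 0.3 yawerr 0.02 gap 23.0 grip 0.4 t 4.58
joint 0.550 r 65.5 Ft 0.8 Fr -0.5 Fz -0.4 yawerr 0.02 gap 22.9 grip 0.4 t 4.95
joint 0.651 r 65.4 Ft 1.2 Fr -0.6 Fz 0.2 yawerr 0.02 gap 22.8 grip 0.4 t 5.33
```

The handle is following with light drag. Now fine steps of about 1.6 mm to feel for the stop.

```bash
A(){ python3 chk.py i 6; }
python3 -m jog '{"dr":[[0,0,-0.032],[0,0,-0.032],[0,0,0]],"linear":[[0.0037,0.0016,0],[0.0037,0.0016,0],[0,0,0]],"hand":[0.27,0.27,0.27]}' >/dev/null && A &&
python3 -m jog '{"dr":[[0,0,-0.032],[0,0,0]],"linear":[[0.0037,0.0016,0],[0,0,0]],"hand":[0.27,0.27]}' >/dev/null && A &&
python3 -m jog '{"dr":[[0,0,-0.032],[0,0,0]],"linear":[[0.0037,0.0016,0],[0,0,0]],"hand":[0.27,0.27]}' >/dev/null && A &&
python3 -m jog '{"dr":[[0,0,-0.032],[0,0,0]],"linear":[[0.0039,0.0012,0],[0,0,0]],"hand":[0.27,0.27]}' >/dev/null && A &&
python3 -m jog '{"dr":[[0,0,-0.032],[0,0,0]],"linear":[[0.0039,0.0012,0],[0,0,0]],"hand":[0.27,0.27]}' >/dev/null && A &&
python3 -m jog '{"dr":[[0,0,-0.032],[0,0,0]],"linear":[[0.0039,0.0012,0],[0,0,0]],"hand":[0.27,0.27]}' >/dev/null && A &&
python3 -m jog '{"dr":[[0,0,-0.032],[0,0,0]],"linear":[[0.0039,0.0012,0],[0,0,0]],"hand":[0.27,0.27]}' >/dev/null && A &&
python3 -m jog '{"dr":[[0,0,-0.032],[0,0,0]],"linear":[[0.004,0.0008,0],[0,0,0]],"hand":[0.27,0.27]}' >/dev/null && A &&
python3 -m jog '{"dr":[[0,0,-0.032],[0,0,0]],"linear":[[0.004,0.0008,0],[0,0,0]],"hand":[0.27,0.27]}' >/dev/null && A &&
python3 -m jog '{"dr":[[0,0,-0.032],[0,0,0]],"linear":[[0.004,0.0008,0],[0,0,0]],"hand":[0.27,0.27]}' >/dev/null && A &&
python3 -m jog '{"dr":[[0,0,-0.032],[0,0,0]],"linear":[[0.004,0.0008,0],[0,0,0]],"hand":[0.27,0.27]}' >/dev/null && A &&
python3 -m jog '{"dr":[[0,0,-0.032],[0,0,0]],"linear":[[0.004,0.0004,0],[0,0,0]],"hand":[0.27,0.27]}' >/dev/null && A &&
python3 -m jog '{"dr":[[0,0,-0.032],[0,0,0]],"linear":[[0.004,0.0004,0],[0,0,0]],"hand":[0.27,0.27]}' >/dev/null && A &&
python3 -m jog '{"dr":[[0,0,-0.032],[0,0,0]],"linear":[[0.004,0.0004,0],[0,0,0]],"hand":[0.27,0.27]}' >/dev/null && A &&
python3 -m jog '{"dr":[[0,0,-0.032],[0,0,0]],"linear":[[0.004,0.0004,0],[0,0,0]],"hand":[0.27,0.27]}' >/dev/null && A &&
python3 -m jog '{"dr":[[0,0,-0.032],[0,0,0]],"linear":[[0.0041,0,0],[0,0,0]],"hand":[0.27,0.27]}' >/dev/null && A &&
python3 -m jog '{"dr":[[0,0,-0.032],[0,0,0]],"linear":[[0.0041,0,0],[0,0,0]],"hand":[0.27,0.27]}' >/dev/null && A &&
python3 -m jog '{"dr":[[0,0,-0.032],[0,0,0]],"linear":[[0.0041,0,0],[0,0,0]],"hand":[0.27,0.27]}' >/dev/null && A &&
python3 -m jog '{"dr":[[0,0,-0.032],[0,0,0]],"linear":[[0.0041,0,0],[0,0,0]],"hand":[0.27,0.27]}' >/dev/null && A
```

```text
joint 0.702 r 65.4 Ft 1.8 Fr -0.4 Fz -0.3 yawerr 0.02 gap 23.3 grip 0.8 t 5.70
joint 0.727 r 65.4 Ft 1.3 Fr -0.7 Fz -0.8 yawerr 0.02 gap 23.3 grip 0.7 t 5.95
joint 0.753 r 65.5 Ft 1.7 Fr -1.0 Fz -0.6 yawerr 0.02 gap 23.2 grip 0.7 t 6.20
joint 0.777 r 65.4 Ft 1.5 Fr -1.0 Fz -1.2 yawerr 0.02 gap 23.1 grip 0.7 t 6.45
joint 0.803 r 65.4 Ft 1.0 Fr -0.7 Fz 0.4 yawerr 0.02 gap 22.9 grip 0.7 t 6.70
joint 0.828 r 65.4 Ft 0.9 Fr -1.3 Fz -0.4 yawerr 0.02 gap 23.3 grip 0.7 t 6.95
joint 0.853 r 65.4 Ft 1.5 Fr -1.0 Fz 0.7 yawerr 0.02 gap 23.3 grip 0.6 t 7.20
joint 0.878 r 65.4 Ft 0.8 Fr -0.2 Fz 0.2 yawerr 0.02 gap 23.0 grip 0.6 t 7.45
joint 0.903 r 65.3 Ft 1.1 Fr -1.2 Fz 0.2 yawerr 0.02 gap 23.1 grip 0.6 t 7.70
joint 0.928 r 65.4 Ft 1.5 Fr -0.6 Fz -0.3 yawerr 0.02 gap 23.2 grip 0.6 t 7.95
joint 0.952 r 65.4 Ft 1.0 Fr -0.8 Fz 0.1 yawerr 0.02 gap 23.0 grip 0.6 t 8.20
joint 0.977 r 65.4 Ft 1.9 Fr -1.1 Fz -0.3 yawerr 0.02 gap 23.0 grip 0.6 t 8.45
joint 1.001 r 65.3 Ft 2.0 Fr -0.3 Fz -0.6 yawerr 0.02 gap 23.5 grip 0.6 t 8.70
joint 1.026 r 65.3 Ft 1.0 Fr -0.9 Fz 0.9 yawerr 0.02 gap 23.2 grip 0.6 t 8.95
joint 1.051 r 65.4 Ft 1.7 Fr -0.7 Fz 0.3 yawerr 0.02 gap 23.1 grip 0.6 t 9.20
joint 1.076 r 65.4 Ft 1.6 Fr -0.1 Fz 0.7 yawerr 0.02 gap 22.9 grip 0.6 t 9.45
joint 1.101 r 65.3 Ft 0.5 Fr -1.0 Fz 0.4 yawerr 0.02 gap 22.9 grip 0.6 t 9.70
joint 1.126 r 65.3 Ft 0.8 Fr -1.1 Fz 0.1 yawerr 0.02 gap 23.0 grip 0.6 t 9.95
joint 1.151 r 65.3 Ft 1.5 Fr -0.2 Fz -0.0 yawerr 0.02 gap 23.1 grip 0.6 t 10.20
```

```bash
A(){ python3 chk.py i 6; }
python3 -m jog '{"dr":[[0,0,-0.032],[0,0,0]],"linear":[[0.004,-0.0004,0],[0,0,0]],"hand":[0.27,0.27]}' >/dev/null && A &&
python3 -m jog '{"dr":[[0,0,-0.032],[0,0,0]],"linear":[[0.004,-0.0004,0],[0,0,0]],"hand":[0.27,0.27]}' >/dev/null && A &&
python3 -m jog '{"dr":[[0,0,-0.032],[0,0,0]],"linear":[[0.004,-0.0004,0],[0,0,0]],"hand":[0.27,0.27]}' >/dev/null && A &&
python3 -m jog '{"dr":[[0,0,-0.032],[0,0,0]],"linear":[[0.004,-0.0004,0],[0,0,0]],"hand":[0.27,0.27]}' >/dev/null && A &&
python3 -m jog '{"dr":[[0,0,-0.032],[0,0,0]],"linear":[[0.004,-0.0008,0],[0,0,0]],"hand":[0.27,0.27]}' >/dev/null && A &&
python3 -m jog '{"dr":[[0,0,-0.032],[0,0,0]],"linear":[[0.004,-0.0008,0],[0,0,0]],"hand":[0.27,0.27]}' >/dev/null && A &&
python3 -m jog '{"dr":[[0,0,-0.032],[0,0,0]],"linear":[[0.004,-0.0008,0],[0,0,0]],"hand":[0.27,0.27]}' >/dev/null && A &&
python3 -m jog '{"dr":[[0,0,-0.032],[0,0,0]],"linear":[[0.004,-0.0008,0],[0,0,0]],"hand":[0.27,0.27]}' >/dev/null && A &&
python3 -m jog '{"dr":[[0,0,-0.032],[0,0,0]],"linear":[[0.0039,-0.0012,0],[0,0,0]],"hand":[0.27,0.27]}' >/dev/null && A &&
python3 -m jog '{"dr":[[0,0,-0.032],[0,0,0]],"linear":[[0.0039,-0.0012,0],[0,0,0]],"hand":[0.27,0.27]}' >/dev/null && A &&
python3 -m jog '{"dr":[[0,0,-0.032],[0,0,0]],"linear":[[0.0039,-0.0012,0],[0,0,0]],"hand":[0.27,0.27]}' >/dev/null && A &&
python3 -m jog '{"dr":[[0,0,-0.032],[0,0,0]],"linear":[[0.0039,-0.0012,0],[0,0,0]],"hand":[0.27,0.27]}' >/dev/null && A &&
python3 -m jog '{"dr":[[0,0,-0.032],[0,0,0]],"linear":[[0.0037,-0.0016,0],[0,0,0]],"hand":[0.27,0.27]}' >/dev/null && A &&
python3 -m jog '{"dr":[[0,0,-0.032],[0,0,0]],"linear":[[0.0037,-0.0016,0],[0,0,0]],"hand":[0.27,0.27]}' >/dev/null && A &&
python3 -m jog '{"dr":[[0,0,-0.032],[0,0,0]],"linear":[[0.0037,-0.0016,0],[0,0,0]],"hand":[0.27,0.27]}' >/dev/null && A &&
python3 -m jog '{"dr":[[0,0,-0.032],[0,0,0]],"linear":[[0.0037,-0.0016,0],[0,0,0]],"hand":[0.27,0.27]}' >/dev/null && A
```

```text
joint 1.176 r 65.3 Ft 1.3 Fr -1.4 Fz -0.5 yawerr 0.02 gap 23.1 grip 0.6 t 10.45
joint 1.200 r 65.3 Ft 1.0 Fr -1.6 Fz -1.1 yawerr 0.02 gap 22.9 grip 0.6 t 10.70
joint 1.225 r 65.3 Ft 1.2 Fr -0.5 Fz -0.5 yawerr 0.02 gap 23.6 grip 0.6 t 10.95
joint 1.249 r 65.2 Ft 1.1 Fr -1.3 Fz -0.6 yawerr 0.02 gap 23.1 grip 0.6 t 11.20
joint 1.275 r 65.3 Ft -0.1 Fr -0.1 Fz -1.2 yawerr 0.02 gap 23.1 grip 0.6 t 11.45
joint 1.300 r 65.2 Ft 1.2 Fr -0.4 Fz -0.7 yawerr 0.02 gap 23.2 grip 0.6 t 11.70
joint 1.324 r 65.2 Ft 1.2 Fr -0.6 Fz -0.8 yawerr 0.02 gap 23.2 grip 0.6 t 11.95
joint 1.350 r 65.2 Ft 0.8 Fr -0.9 Fz -0.7 yawerr 0.02 gap 23.2 grip 0.6 t 12.20
joint 1.375 r 65.2 Ft 1.7 Fr -0.8 Fz 0.3 yawerr 0.02 gap 23.1 grip 0.6 t 12.45
joint 1.400 r 65.2 Ft 1.1 Fr -1.0 Fz -0.9 yawerr 0.02 gap 23.1 grip 0.6 t 12.70
joint 1.425 r 65.2 Ft 1.8 Fr -1.1 Fz -1.3 yawerr 0.02 gap 23.2 grip 0.6 t 12.95
joint 1.450 r 65.2 Ft 0.9 Fr -0.8 Fz -1.2 yawerr 0.02 gap 23.1 grip 0.5 t 13.20
joint 1.474 r 65.2 Ft 1.1 Fr -0.8 Fz 0.2 yawerr 0.01 gap 23.1 grip 0.7 t 13.45
joint 1.487 r 65.0 Ft 5.1 Fr -2.4 Fz 2.0 yawerr 0.00 gap 22.9 grip 2.8 t 13.70
joint 1.497 r 64.8 Ft 10.4 Fr -1.8 Fz 4.9 yawerr -0.01 gap 22.6 grip 5.3 t 13.95
```

The stop is felt at 10.4 N, about 8 N over the drag. Let go by opening the fingers, rise, and go over to the selector.

```bash
python3 -m jog '{"dr":[[0,0,0],[0,0,0],[0,0,0],[0,0,0],[0,0,0],[0,0,0],[0,0,0],[0,0,0]],"linear":[[0,0,0],[0,0,0],[0,0,0],[0,0,0.055],[0,0,0.055],[0,0,0.055],[0,0,0.055],[0,0,0]],"hand":[0.27,0.6,0.6,0.6,0.6,0.6,0.6,0.6]}' 20
python3 - <<'E'
from h import *
import cv2
s=read_state();a=4.154
g=np.array([530.5+45*np.cos(a),-66.7+45*np.sin(a)]);print(g,(g-s["eef_pos"][:2])/400,(a-2*np.pi-s["tool_rot"][2])/.7854)
c=viewer.read_camera("side")["image"][180:330,260:460,::-1]
cv2.imwrite("pics/side2.png",cv2.resize(c,None,fx=3,fy=3,interpolation=cv2.INTER_CUBIC))
E
```

```text
clock: 14.95
eef_pos: [593.2, 107.7, 211.3]
tool_rot: [-3.139, 0.003, -1.977]
ft_force: [-0.4, 0.7, -0.1]
finger_gap: 51.4
grasp_force: 0.0
[ 506.65807459 -104.86493931] [-0.21638499 -0.53143151] -0.19430438871522893
```

View pics/side2.png

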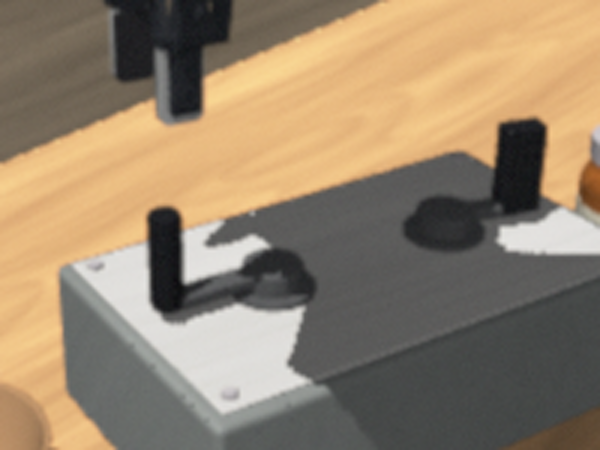

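The isolator stands turned (grip top at crop (164,212)) and the tool is clear of it. Moving to the selector grip.

```bash
python3 -m jog '{"dr":[[0,0,-0.04],[0,0,-0.04],[0,0,-0.04],[0,0,-0.04],[0,0,-0.04],[0,0,0],[0,0,0],[0,0,0],[0,0,0],[0,0,0]],"linear":[[-0.0433,-0.105,0],[-0.0433,-0.105,0],[-0.0433,-0.105,0],[-0.0433,-0.105,0],[-0.0433,-0.105,0],[0,0,0],[0,0,-0.055],[0,0,-0.055],[0,0,-0.055],[0,0,-0.055]],"hand":[0.6,0.6,0.6,0.6,0.6,0.6,0.6,0.6,0.6,0.6]}' 20
python3 -m jog '{"dr":[[0,0,0],[0,0,0]],"linear":[[0,0,-0.005],[0,0,0]],"hand":[0.6,0.6]}' 20
python3 chk.py s 5
python3 - <<'E'
from h import *
import cv2
c=viewer.read_camera("side")["image"][180:300,360:520,::-1]
cv2.imwrite("pics/side3.png",cv2.resize(c,None,fx=4,fy=4,interpolation=cv2.INTER_CUBIC))
a=.5*np.pi
g=back("side",314.7,250.7,156)[:2]-[565.5,48.1];print(2.674-np.arctan2(g[1],g[0]))
E
```

```text
clock: 16.25
eef_pos: [505.3, -102.0, 119.9]
tool_rot: [3.141, -0.0, -2.133]
ft_force: [0.8, -0.1, -0.6]
finger_gap: 51.2
grasp_force: 0.0
clock: 16.5
eef_pos: [505.7, -102.2, 119.5]
tool_rot: [-3.142, -0.0, -2.133]
ft_force: [-0.2, 0.4, 0.6]
finger_gap: 51.4
grasp_force: 0.0
joint 0.052 r 43.4 Ft -0.4 Fr 0.3 Fz 0.6 yawerr 0.05 gap 51.4 grip 0.0 t 16.50
1.4261334418550677
```

View pics/side3.png

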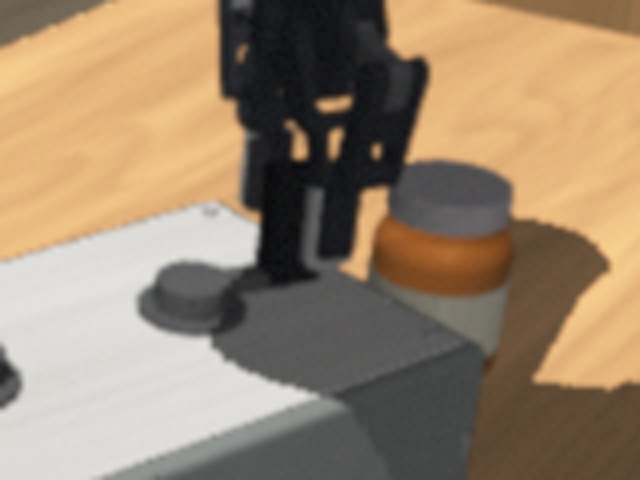

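The fingers straddle the selector grip and are clear of the jar. Closing to a cage and starting to turn.

```bash
python3 - <<'E'
import numpy as np
a=lambda q:44*np.array([np.cos(4.154-q),np.sin(4.154-q)])
for q in np.arange(.05,1.3,.1): print("%.2f"%q,((a(q+.1)-a(q))/800).round(4))
E
python3 -m jog '{"dr":[[0,0,0],[0,0,0],[0,0,0]],"linear":[[0,0,0],[0,0,0],[0,0,0]],"hand":[0.24,0.24,0.24]}' 20 >/dev/null; python3 chk.py s 5
```

```text
0.05 [-0.0043  0.0034]
0.15 [-0.004   0.0038]
0.25 [-0.0036  0.0042]
0.35 [-0.0032  0.0045]
0.45 [-0.0027  0.0048]
0.55 [-0.0022  0.005 ]
0.65 [-0.0017  0.0052]
0.75 [-0.0012  0.0054]
0.85 [-0.0006  0.0055]
0.95 [-0.0001  0.0055]
1.05 [0.0005 0.0055]
1.15 [0.001  0.0054]
1.25 [0.0016 0.0053]
joint 0.051 r 43.6 Ft 0.7 Fr -0.4 Fz -0.1 yawerr 0.05 gap 20.3 grip 0.2 t 16.93
```

```bash
A(){ python3 chk.py s 6; }
python3 -m jog '{"dr":[[0,0,-0.032],[0,0,0]],"linear":[[-0.0021,0.0017,0],[0,0,0]],"hand":[0.24,0.24]}' >/dev/null && A &&
python3 -m jog '{"dr":[[0,0,-0.032],[0,0,0]],"linear":[[-0.0021,0.0017,0],[0,0,0]],"hand":[0.24,0.24]}' >/dev/null && A &&
python3 -m jog '{"dr":[[0,0,-0.032],[0,0,0]],"linear":[[-0.0021,0.0017,0],[0,0,0]],"hand":[0.24,0.24]}' >/dev/null && A &&
python3 -m jog '{"dr":[[0,0,-0.032],[0,0,0]],"linear":[[-0.0021,0.0017,0],[0,0,0]],"hand":[0.24,0.24]}' >/dev/null && A &&
python3 -m jog '{"dr":[[0,0,-0.032],[0,0,0]],"linear":[[-0.002,0.0019,0],[0,0,0]],"hand":[0.24,0.24]}' >/dev/null && A &&
python3 -m jog '{"dr":[[0,0,-0.032],[0,0,0]],"linear":[[-0.002,0.0019,0],[0,0,0]],"hand":[0.24,0.24]}' >/dev/null && A &&
python3 -m jog '{"dr":[[0,0,-0.032],[0,0,0]],"linear":[[-0.002,0.0019,0],[0,0,0]],"hand":[0.24,0.24]}' >/dev/null && A &&
python3 -m jog '{"dr":[[0,0,-0.032],[0,0,0]],"linear":[[-0.002,0.0019,0],[0,0,0]],"hand":[0.24,0.24]}' >/dev/null && A &&
python3 -m jog '{"dr":[[0,0,-0.064],[0,0,0]],"linear":[[-0.0036,0.0042,0],[0,0,0]],"hand":[0.24,0.24]}' >/dev/null && A &&
python3 -m jog '{"dr":[[0,0,-0.064],[0,0,0]],"linear":[[-0.0036,0.0042,0],[0,0,0]],"hand":[0.24,0.24]}' >/dev/null && A &&
python3 -m jog '{"dr":[[0,0,-0.064],[0,0,0]],"linear":[[-0.0032,0.0045,0],[0,0,0]],"hand":[0.24,0.24]}' >/dev/null && A &&
python3 -m jog '{"dr":[[0,0,-0.064],[0,0,0]],"linear":[[-0.0032,0.0045,0],[0,0,0]],"hand":[0.24,0.24]}' >/dev/null && A &&
python3 -m jog '{"dr":[[0,0,-0.064],[0,0,0]],"linear":[[-0.0027,0.0048,0],[0,0,0]],"hand":[0.24,0.24]}' >/dev/null && A &&
python3 -m jog '{"dr":[[0,0,-0.064],[0,0,0]],"linear":[[-0.0027,0.0048,0],[0,0,0]],"hand":[0.24,0.24]}' >/dev/null && A &&
python3 -m jog '{"dr":[[0,0,-0.064],[0,0,0]],"linear":[[-0.0022,0.005,0],[0,0,0]],"hand":[0.24,0.24]}' >/dev/null && A &&
python3 -m jog '{"dr":[[0,0,-0.064],[0,0,0]],"linear":[[-0.0022,0.005,0],[0,0,0]],"hand":[0.24,0.24]}' >/dev/null && A &&
python3 -m jog '{"dr":[[0,0,-0.064],[0,0,0]],"linear":[[-0.0017,0.0052,0],[0,0,0]],"hand":[0.24,0.24]}' >/dev/null && A &&
python3 -m jog '{"dr":[[0,0,-0.064],[0,0,0]],"linear":[[-0.0017,0.0052,0],[0,0,0]],"hand":[0.24,0.24]}' >/dev/null && A &&
python3 -m jog '{"dr":[[0,0,-0.064],[0,0,0]],"linear":[[-0.0012,0.0054,0],[0,0,0]],"hand":[0.24,0.24]}' >/dev/null && A &&
python3 -m jog '{"dr":[[0,0,-0.064],[0,0,0]],"linear":[[-0.0012,0.0054,0],[0,0,0]],"hand":[0.24,0.24]}' >/dev/null && A
```

```text
joint 0.074 r 43.5 Ft 2.2 Fr -0.2 Fz 0.9 yawerr 0.04 gap 20.7 grip 0.9 t 17.18
joint 0.105 r 43.5 Ft 1.2 Fr 0.3 Fz 0.7 yawerr 0.05 gap 20.6 grip 0.8 t 17.43
joint 0.133 r 43.6 Ft 1.0 Fr 0.4 Fz 0.9 yawerr 0.05 gap 20.5 grip 0.7 t 17.68
joint 0.159 r 43.7 Ft 1.1 Fr 0.2 Fz -0.1 yawerr 0.05 gap 20.9 grip 0.6 t 17.93
joint 0.185 r 43.7 Ft 0.7 Fr 1.1 Fz 0.5 yawerr 0.05 gap 20.6 grip 0.5 t 18.18
joint 0.210 r 43.7 Ft 0.3 Fr -0.2 Fz 0.2 yawerr 0.05 gap 20.3 grip 0.4 t 18.43
joint 0.235 r 43.7 Ft 1.4 Fr 0.2 Fz 0.1 yawerr 0.05 gap 20.5 grip 0.4 t 18.68
joint 0.260 r 43.7 Ft 0.1 Fr 1.4 Fz 1.0 yawerr 0.05 gap 20.5 grip 0.4 t 18.93
joint 0.313 r 43.8 Ft 0.2 Fr -0.4 Fz -0.8 yawerr 0.06 gap 20.3 grip 0.1 t 19.18
joint 0.362 r 43.9 Ft 1.5 Fr -0.0 Fz 0.3 yawerr 0.06 gap 20.0 grip 0.1 t 19.43
joint 0.412 r 43.8 Ft -0.2 Fr -0.1 Fz 0.6 yawerr 0.06 gap 20.3 grip 0.1 t 19.68
joint 0.461 r 43.9 Ft -0.0 Fr 0.3 Fz -0.4 yawerr 0.06 gap 20.6 grip 0.0 t 19.93
joint 0.511 r 43.8 Ft -0.0 Fr -0.4 Fz -0.9 yawerr 0.06 gap 20.3 grip 0.0 t 20.18
joint 0.561 r 43.8 Ft 0.5 Fr -0.1 Fz 0.5 yawerr 0.06 gap 20.7 grip 0.0 t 20.43
joint 0.611 r 43.8 Ft -0.3 Fr -0.6 Fz 0.5 yawerr 0.06 gap 20.4 grip 0.0 t 20.68
joint 0.661 r 43.9 Ft -0.6 Fr -1.2 Fz -0.4 yawerr 0.06 gap 20.3 grip 0.0 t 20.93
joint 0.711 r 43.8 Ft -0.2 Fr 0.4 Fz 0.4 yawerr 0.06 gap 20.3 grip 0.0 t 21.18
joint 0.760 r 43.9 Ft -0.3 Fr -0.3 Fz 0.1 yawerr 0.05 gap 20.3 grip 0.0 t 21.43
joint 0.811 r 43.9 Ft -0.1 Fr -0.8 Fz 0.5 yawerr 0.05 gap 20.7 grip 0.0 t 21.68
joint 0.861 r 43.9 Ft -0.2 Fr 0.4 Fz 0.1 yawerr 0.05 gap 20.3 grip 0.0 t 21.93
```

The selector is free. Continue to its stop, finely towards the end.

```bash
A(){ python3 chk.py s 6.5; }
python3 -m jog '{"dr":[[0,0,-0.064],[0,0,0]],"linear":[[-0.0006,0.0055,0],[0,0,0]],"hand":[0.24,0.24]}' >/dev/null && A &&
python3 -m jog '{"dr":[[0,0,-0.064],[0,0,0]],"linear":[[-0.0006,0.0055,0],[0,0,0]],"hand":[0.24,0.24]}' >/dev/null && A &&
python3 -m jog '{"dr":[[0,0,-0.064],[0,0,0]],"linear":[[0,0.0055,0],[0,0,0]],"hand":[0.24,0.24]}' >/dev/null && A &&
python3 -m jog '{"dr":[[0,0,-0.064],[0,0,0]],"linear":[[0,0.0055,0],[0,0,0]],"hand":[0.24,0.24]}' >/dev/null && A &&
python3 -m jog '{"dr":[[0,0,-0.032],[0,0,0]],"linear":[[0.0002,0.0028,0],[0,0,0]],"hand":[0.24,0.24]}' >/dev/null && A &&
python3 -m jog '{"dr":[[0,0,-0.032],[0,0,0]],"linear":[[0.0002,0.0028,0],[0,0,0]],"hand":[0.24,0.24]}' >/dev/null && A &&
python3 -m jog '{"dr":[[0,0,-0.032],[0,0,0]],"linear":[[0.0003,0.0028,0],[0,0,0]],"hand":[0.24,0.24]}' >/dev/null && A &&
python3 -m jog '{"dr":[[0,0,-0.032],[0,0,0]],"linear":[[0.0003,0.0028,0],[0,0,0]],"hand":[0.24,0.24]}' >/dev/null && A &&
python3 -m jog '{"dr":[[0,0,-0.032],[0,0,0]],"linear":[[0.0005,0.0027,0],[0,0,0]],"hand":[0.24,0.24]}' >/dev/null && A &&
python3 -m jog '{"dr":[[0,0,-0.032],[0,0,0]],"linear":[[0.0005,0.0027,0],[0,0,0]],"hand":[0.24,0.24]}' >/dev/null && A &&
python3 -m jog '{"dr":[[0,0,-0.032],[0,0,0]],"linear":[[0.0006,0.0027,0],[0,0,0]],"hand":[0.24,0.24]}' >/dev/null && A &&
python3 -m jog '{"dr":[[0,0,-0.032],[0,0,0]],"linear":[[0.0006,0.0027,0],[0,0,0]],"hand":[0.24,0.24]}' >/dev/null && A
```

```text
joint 0.911 r 43.9 Ft 0.1 Fr -0.0 Fz 0.2 yawerr 0.05 gap 20.3 grip 0.0 t 22.18
joint 0.962 r 44.0 Ft 0.1 Fr -0.4 Fz -0.1 yawerr 0.06 gap 20.2 grip 0.0 t 22.43
joint 1.011 r 44.0 Ft -0.4 Fr -0.3 Fz 0.3 yawerr 0.05 gap 20.3 grip 0.0 t 22.68
joint 1.062 r 44.0 Ft -0.8 Fr 1.0 Fz -0.6 yawerr 0.05 gap 20.8 grip 0.0 t 22.93
joint 1.086 r 44.0 Ft 1.3 Fr 0.2 Fz -1.0 yawerr 0.05 gap 20.3 grip 0.5 t 23.18
joint 1.113 r 44.0 Ft 0.6 Fr 0.0 Fz -0.4 yawerr 0.05 gap 20.2 grip 0.5 t 23.43
joint 1.139 r 44.1 Ft 0.7 Fr -0.8 Fz 0.3 yawerr 0.05 gap 20.6 grip 0.4 t 23.68
joint 1.165 r 44.1 Ft 1.0 Fr 0.2 Fz 0.1 yawerr 0.05 gap 20.4 grip 0.4 t 23.93
joint 1.190 r 44.1 Ft 0.9 Fr -0.1 Fz 0.5 yawerr 0.05 gap 20.4 grip 0.4 t 24.18
joint 1.214 r 44.1 Ft 0.5 Fr -1.0 Fz 0.6 yawerr 0.05 gap 20.4 grip 0.5 t 24.43
joint 1.237 r 44.1 Ft 2.4 Fr -0.8 Fz 0.7 yawerr 0.05 gap 20.6 grip 1.0 t 24.68
joint 1.256 r 44.1 Ft 4.1 Fr 0.1 Fz 0.3 yawerr 0.04 gap 20.5 grip 2.4 t 24.93
```

```bash
A(){ python3 chk.py s 6; }
python3 -m jog '{"dr":[[0,0,-0.032],[0,0,0]],"linear":[[0.0007,0.0027,0],[0,0,0]],"hand":[0.24,0.24]}' >/dev/null && A &&
python3 -m jog '{"dr":[[0,0,-0.032],[0,0,0]],"linear":[[0.0007,0.0027,0],[0,0,0]],"hand":[0.24,0.24]}' >/dev/null && A
python3 -m jog '{"dr":[[0,0,0],[0,0,0],[0,0,0],[0,0,0],[0,0,0],[0,0,0],[0,0,0],[0,0,0],[0,0,0]],"linear":[[0,0,0],[0,0,0],[0,0,0],[0,0,0],[0,0,0.055],[0,0,0.055],[0,0,0.055],[0,0,0.055],[0,0,0]],"hand":[0.24,0.24,0.55,0.55,0.55,0.55,0.55,0.55,0.55]}' 20
python3 - <<'E'
from h import *
import cv2
c=viewer.read_camera("side")["image"][180:380,160:500,::-1]
cv2.imwrite("pics/side4.png",cv2.resize(c,None,fx=2.35,fy=2.35,interpolation=cv2.INTER_CUBIC))
E
```

```text
joint 1.274 r 44.1 Ft 8.0 Fr 1.5 Fz -1.2 yawerr 0.04 gap 20.4 grip 3.4 t 25.18
clock: 26.3
eef_pos: [489.4, -54.2, 209.1]
tool_rot: [3.14, 0.004, 2.919]
ft_force: [-0.6, -0.2, -0.1]
finger_gap: 47.4
grasp_force: 0.0
```

View pics/side4.png

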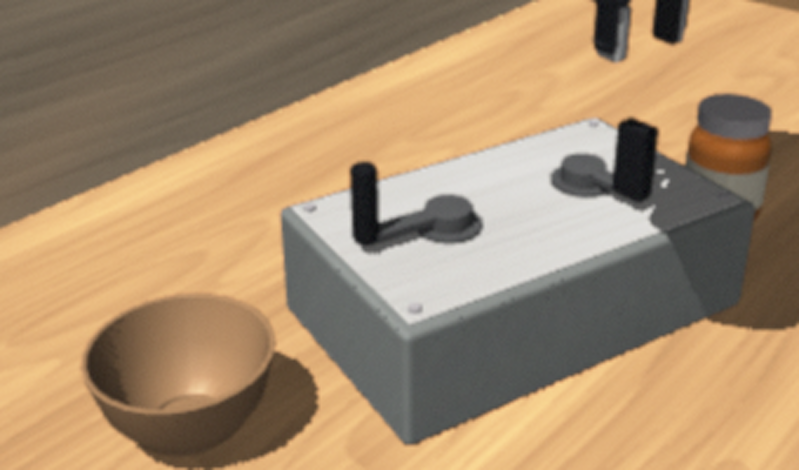

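Both handles are turned. The selector grip top is at crop (637,127), the bowl and jar are undisturbed, and the tool is clear. Next I'll check the selector angle and hand in if it is good.

Run:
```python
from h import *
from rig import order
for a0,p,u,v in((4.154,(530.5,-66.7),637,128),(2.674,(565.5,48.1),363,167)):
    g=back("side",160+u/2.35,180+v/2.35,156)[:2]-p
    q=(a0-np.arctan2(g[1],g[0])+3.14)%6.283-3.14; print(q,np.hypot(*g))
    if a0>4: ok=q>1.08
if ok: print(order.finish_job())
```

```text
1.2419877884511359 48.66184362627816
1.4129131679218179 65.08270769966398
the job is handed in; nothing more can be done
None
```

The isolator is home on its stop at about 1.4 rad and the selector is on its stop. Both are let go, the bowl and jar look undisturbed in the last picture (the rib was out of view), and I handed the job in at about 26 s; no verdict came back.

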